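# Open the safety cap of the weld-cleaner bottle

### The job

Open the white weld-cleaner bottle that is clamped to the bench: grip its red push-and-turn safety cap, press it down, twist it anticlockwise (seen from above) while pressed until it comes free, then lift it straight up about 8 cm. Finish while still holding the cap still and upright there, above the open bottle; do not put it down or let go. Leave the other things on the bench where they are.

Things in the scene. Friction and masses are not known exactly. Their poses are not given: they have to be found in the camera images.
- cap_center (a point): centre (on the axis, half-way up) of the round red ribbed safety cap, 50 mm across, 34 mm tall, 40 g, white arrow on its flat top; z is its axis, up. It starts locked on the neck, its centre 161 mm above the bottle's origin: there it neither lifts off nor turns more than a few degrees. Locked, it is blocked clockwise (seen from above) even when pressed. On the neck it has 2 mm of play all round.
- plunger (a joint): how far the cap is pressed down (m): 0 with the cap locked, 0.0065 at the stop, -0.003 with the cap off. The spring under it gives 5 N at 0 and 11.5 N at the stop. Pressed 0.004 or more, the cap can be turned anticlockwise; held pressed and turned 45 degrees it is free, up to a stop at about 135 degrees: turn it 60 to 90. Then the spring raises it and it lifts straight off.
- mouth (a point): centre of the rim of the bottle's neck, under the cap, 157.5 mm above the bench, on the bottle's axis. A grey 18 mm wide spring plunger stands in it, its top at most 167 mm above the bench.
- bottle: white bottle with a yellow band, fixed in a grey bench bracket; it cannot move or turn. Origin on its axis at the bench surface, z up. Body 80 mm across up to 94 mm height, then a cone up to a 44 mm wide collar that ends at 130 mm, then the thin neck. The bracket's plate is 100 mm square, 4 mm thick; its two uprights at either y side reach 88 mm height and 48 mm from the axis.
- spray: loose grey closed bottle with a blue label and black cap, 60 mm across, 150 mm tall; origin at the centre of its underside. Leave alone.
- coupon: loose dark welded steel pipe piece standing upright, 76 mm across, 88 mm tall; origin at the centre of its underside. Leave alone.
- magnet: loose orange L-shaped welding magnet lying flat, 75 mm square, 18 mm tall; origin at the centre of its underside. Leave alone.
- brush: loose brush with an orange handle lying flat on the bench along its x axis, 200 mm long; origin at its middle underside. Leave alone.
Things that resemble listed ones, but are neither listed nor needed, are in the scene too. Of the things that look like the part that bears cap_center, the smallest one is meant.

How it is judged (in metres and radians):
On the way, in this order (a step that is already met when the one before it is completed fails the run):
1. the cap has been pressed down against its spring, by 3 mm or more (z of cap_center in the frame of bottle below 0.158 m), for 0.1 s.
2. the cap has been twisted free anticlockwise, by 40 degrees or more, while on the neck (angle between the x axis of cap_center and the x axis of bottle, either way round above 0.7 rad and z of cap_center in the frame of bottle below 0.172 m and horizontal distance between cap_center and bottle below 0.006 m), for 0.05 s.
At the end, for the whole second after the job is handed in: The cap is gripped in the fingers, 50 to 120 mm above its locked height, within 30 mm of the bottle's axis, upright within 17 degrees, still (below 0.03 m/s) and clear of the bottle (z of cap_center in the frame of bottle between 0.211 and 0.281 m and horizontal distance between cap_center and bottle below 0.03 m and angle between cap_center's own z axis and vertical below 0.3 rad and contact force between the fingers and cap above 1 N and contact force between cap and bottle below 0.05 N and linear speed of cap below 0.03 m/s); the arm keeps its last pose, push and grip.
It fails at once if the grey spray bottle moved more than 30 mm (distance of spray from where it was at the start of the episode above 0.03 m).
It fails at once if the pipe piece moved more than 30 mm (distance of coupon from where it was at the start of the episode above 0.03 m).
It fails at once if the magnet moved more than 30 mm (distance of magnet from where it was at the start of the episode above 0.03 m).
It fails at once if the brush moved more than 30 mm (distance of brush from where it was at the start of the episode above 0.03 m).
It also fails if it takes over 40 s, if anything falls off the work surface, if the arm or the gripper's body presses on something with over 40 N, if the wrist force passes 120 N, or if a joint passes its speed limit or range.

### The arm

A 7-joint arm with a two-finger parallel gripper is mounted at the origin on the work surface. World frame = base frame: x ahead of the robot, y to its left, z up, the work surface at z = 0. Lengths are in m, angles in degrees, forces in N, time in s.
With the tool pointing down it reaches from about 0.4 to 0.85 m from the base axis. Payload 4.4 kg.
Tool frame: the origin (TCP) lies on the mounting face of the last link; the fingertips stand 199 mm ahead of it and the grasp point (between the pads) lies 180 mm ahead of it; z points along the fingers, y is the direction in which the jaws open and shut (so a half turn about z gives the same grasp; the last joint's range is limited). The gripper opens to 94 mm and grips with 3 to 60 N. Pads are 16 mm wide; open, the fingers measure 119 mm over their backs; the gripper's body (75 mm by 177 mm) begins 78 mm behind the grasp point.
Start: joints at [-3.77, 36.005, 2.206, 86.941, -1.547, 57.084, -1.146], TCP at [0.65, 0, 0.405] pointing down, gripper open.
Joint ranges: [-175.42, 175.42], [-21.48, 121.26], [-71.46, 75.88], [10.55, 141.38], [-63.04, 243.04], [13.31, 113.54], [-168.57, 168.57]. Speed limits (degrees/s): [147.25, 147.25, 180, 180, 180, 180, 180].

### API

Orientations are given as [roll, pitch, yaw] about the fixed x, y, z axes, in that order (R = Rz(yaw) Ry(pitch) Rx(roll)).
In Python, from plant import arm gives the robot as it stands.
- The arm moves only by the shell command python3 -m crank 'ROWS'. ROWS is JSON, a list of rows, each a list of 3 entries, a list of its own where there are three numbers: the opening, from 0 (shut) to 1 (fully open), then the shift along the tool's x, y, z in m, then the turn about the tool's z in degrees. A call has 1 to 12 rows; each row is the pose to reach, as a shift and turn from the pose measured when the call began, along the tool's axes at that moment; what a row does not reach only later rows make up. A row lasts 1/10 s, in which the tool goes at most 50 mm and 8.59 degrees, less where a joint would pass 70% of its speed; a pose out of reach is approached as far as the arm can. A call with a gripper value outside its range is refused whole. The fingers move at their own pace and stop on an object; the grip force is fixed at half the most. Time passes only in rows, so rows that repeat a pose let the fingers close. It gives the time, the measured TCP pose, the force and the opening at its end, in the units of the state.
- arm.state(): the state, without advancing time (a new reading comes with each control period).
- arm.grab_frame(name): name is "scene" or "side" or "wrist"; returns the picture (400x640x3 uint8, blue, green, red); there is no depth.
- arm.get_calibration(name): a dict with "camera_matrix" (3x3 intrinsics, pixels), "eye" and "rotation" of the camera in the world; the wrist camera has in their place "hand_eye" (4x4, takes a point from camera to tool coordinates, whose origin is the TCP and whose axes are the flange's). Camera axes: x right, y down, z forward; pixel columns grow to the right and rows downward; lengths in m; the calibration is good to about 2 mm. A picture is of the moment at which its call begins: read the wrist's pose just before it. get_calibration takes no time and is no camera call.
- arm.finish_job(): hands the job in, once; it reports no verdict.
The state is a dict: "t": time; "joint_pos": joint angles; "joint_vel": joint speeds; "effort": joint torques, N m; "eef_pos": TCP position; "orientation": TCP orientation; "ft_force": force on the tool from outside, world axes, zero at the start; "moment": the same for the moment, N m; "grip_width": finger opening in m.
Only numpy, scipy, OpenCV 4.12 (cv2) and the standard library are available. Lean on these libraries where they do the work, as an engineer would, in place of code of your own. Each camera call takes 0.05 s, during which the arm holds its last target.

## Working session

There is one attempt and no reset: what is moved stays moved. The work goes in short steps, Python scripts to look and compute and a shell command to move; the robot and the scene stay as the last step left them, time stands still between calls to the robot, and variables do not carry over. Pictures are saved under pics/ and viewed, and the job is handed in when it is done.

```bash
mkdir -p pics; ls; python3 - <<'E'
from plant import arm
import cv2
print(arm.state())
for n in ("scene","side","wrist"):
    cv2.imwrite(f"pics/{n}0.png",arm.grab_frame(n)); print(n,arm.get_calibration(n))
E
```

```text
pics
{'t': 0.0, 'joint_pos': array([-3.76876117, 36.05790906,  2.2030846 , 86.99391332, -1.54567601,
       57.08513308, -1.14645949]), 'joint_vel': array([-0.01765481,  0.06935094, -0.02825393, -0.04076694,  0.00695676,
        0.04214511,  0.01901373]), 'effort': array([ 1.05774864e-04, -5.49729431e+01,  1.14371493e+00, -1.86633307e+01,
       -5.21096285e-02,  2.37884105e-02,  1.36332897e-04]), 'eef_pos': array([6.49713368e-01, 1.13218002e-05, 4.03777001e-01]), 'orientation': array([-1.79892772e+02,  2.73750231e-03,  8.99984965e+01]), 'ft_force': array([-0.21467905, -0.57471555,  0.95715904]), 'moment': array([ 4.8819703e-06, -3.0212446e-02, -7.9036378e-03]), 'grip_width': 0.09401325124624525}
scene {'camera_matrix': array([[368.24575312,   0.        , 317.72628983],
       [  0.        , 368.24575312, 200.61403158],
       [  0.        ,   0.        ,   1.        ]]), 'eye': array([1.15483771, 0.16778738, 0.85638   ]), 'rotation': array([-1.38259237e+02,  4.25770392e-03,  1.15551831e+02])}
side {'camera_matrix': array([[441.42657331,   0.        , 315.51865262],
       [  0.        , 441.42657331, 205.76389642],
       [  0.        ,   0.        ,   1.        ]]), 'eye': array([ 0.07918287, -0.567156  ,  0.66834234]), 'rotation': array([-129.23269703,    1.26611263,  -48.52692317])}
wrist {'camera_matrix': array([[288.31028281,   0.        , 313.56921731],
       [  0.        , 288.31028281, 196.46178716],
       [  0.        ,   0.        ,   1.        ]]), 'hand_eye': array([[ 2.88439347e-04, -9.61375519e-01, -2.75239947e-01,
         7.94844207e-02],
       [ 9.99999368e-01,  5.76470622e-04, -9.65577791e-04,
         7.85674317e-05],
       [ 1.08695059e-03, -2.75239494e-01,  9.61375077e-01,
         2.01518320e-02],
       [ 0.00000000e+00,  0.00000000e+00,  0.00000000e+00,
         1.00000000e+00]])}
```

View pics/scene0.png

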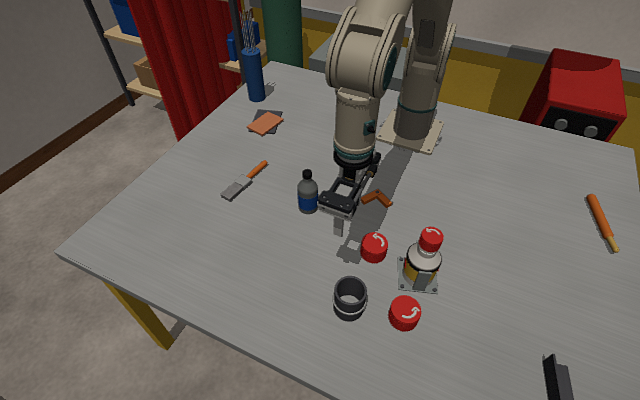

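View pics/side0.png

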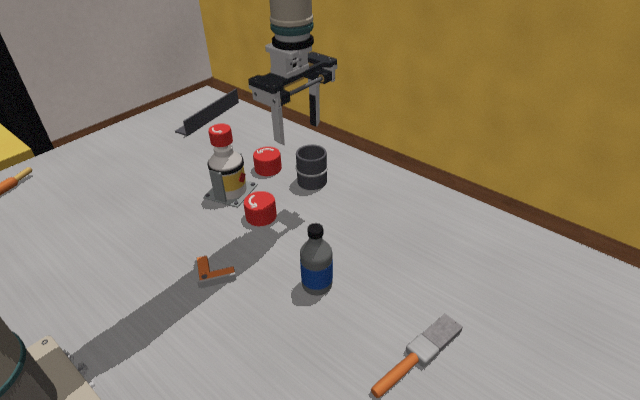

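View pics/wrist0.png

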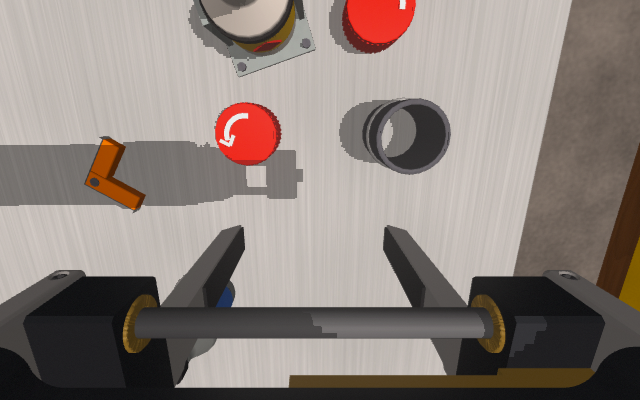

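```bash
cat > h.py <<'E'
import numpy as np,cv2
from scipy.spatial.transform import Rotation as Ro
from plant import arm
def cam(n,st=None):
    c=arm.get_calibration(n);K=np.array(c["camera_matrix"])
    if n=="wrist":
        R=Ro.from_euler('xyz',st["orientation"],degrees=True).as_matrix();H=np.array(c["hand_eye"])
        return K,R@H[:3,3]+st["eef_pos"],R@H[:3,:3]
    return K,np.array(c["eye"]),Ro.from_euler('xyz',c["rotation"],degrees=True).as_matrix()
def ray(C,p):
    K,e,R=C; return e,R@np.linalg.inv(K)@np.array([p[0],p[1],1.])
def plane(C,p,z):
    e,d=ray(C,p); return e+d*(z-e[2])/d[2]
def tri(Cs,ps):
    A=0;b=0
    for C,p in zip(Cs,ps):
        e,d=ray(C,p);d=d/np.linalg.norm(d);M=np.eye(3)-np.outer(d,d);A=A+M;b=b+M@e
    return np.linalg.solve(A,b)
def reds(im):
    h=cv2.cvtColor(im,cv2.COLOR_BGR2HSV)
    m=(((h[...,0]<4)|(h[...,0]>175))&(h[...,1]>190)&(h[...,2]>90)).astype(np.uint8)
    cs,_=cv2.findContours(m,cv2.RETR_EXTERNAL,cv2.CHAIN_APPROX_NONE); out=[]
    for c in cs:
        if cv2.contourArea(c)>150:
            c=cv2.convexHull(c);M=cv2.moments(c);out.append((M['m10']/M['m00'],M['m01']/M['m00'],M['m00'],cv2.boundingRect(c)))
    return out
E
python3 - <<'E'
from h import *
for n in("scene","side"):
    im=cv2.imread(f"pics/{n}0.png");C=cam(n)
    for r in reds(im): print(n,np.round(r[:3],1),r[3],"z.161",plane(C,r[:2],.161).round(4),"z.02",plane(C,r[:2],.02).round(4))
E
```

```text
scene [404.7 312.5 804. ] (390, 296, 31, 35) z.161 [0.7898 0.1851 0.161 ] z.02 [0.7158 0.1886 0.02  ]
scene [373.8 246.9 594.5] (362, 232, 26, 31) z.161 [0.6673 0.0761 0.161 ] z.02 [0.5685 0.0576 0.02  ]
scene [431.2 238.7 410. ] (421, 227, 22, 25) z.161 [0.5884 0.1882 0.161 ] z.02 [0.4735 0.1924 0.02  ]
scene [ 589.4   86.6 3327. ] (548, 59, 79, 58) z.161 [-0.2965  0.5268  0.161 ] z.02 [-0.5908  0.5995  0.02  ]
scene [176.9  63.2 649.5] (155, 0, 43, 127) z.161 [ 0.1951 -0.8835  0.161 ] z.02 [ 5.0000e-04 -1.0967e+00  2.0000e-02]
side [260.3 213.3 573.5] (245, 202, 31, 24) z.161 [ 0.4582 -0.0855  0.161 ] z.02 [0.5635 0.0484 0.02  ]
side [267.5 165.6 399. ] (255, 157, 26, 19) z.161 [0.5719 0.0151 0.161 ] z.02 [0.7088 0.1769 0.02  ]
side [221.  137.9 282.5] (210, 129, 22, 18) z.161 [0.582  0.1774 0.161 ] z.02 [0.7217 0.3843 0.02  ]
```

```bash
python3 - <<'E'
from h import *
a=cv2.imread("pics/scene0.png")[215:300,390:460]; b=cv2.imread("pics/side0.png")[115:205,185:255]
s=np.zeros((450,760,3),np.uint8)
a=cv2.resize(a,None,fx=5,fy=5,interpolation=0);b=cv2.resize(b,None,fx=5,fy=5,interpolation=0)
s[:a.shape[0],:350]=a;s[:b.shape[0],400:750]=b
cv2.imwrite("pics/crop1.png",s)
for n in("scene","side"):
    im=cv2.imread(f"pics/{n}0.png");C=cam(n)
    f=im.astype(int); m=((f[...,2]>70)&(f[...,2]>2.2*f[...,1])&(f[...,2]>2.2*f[...,0])).astype(np.uint8)
    cs,_=cv2.findContours(m,0,1)
    for c in cs:
        if cv2.contourArea(c)<200: continue
        c=cv2.convexHull(c);M=cv2.moments(c);p=(M['m10']/M['m00'],M['m01']/M['m00'])
        print(n,np.round(p,1),cv2.boundingRect(c),plane(C,p,.161).round(4),plane(C,p,.02).round(4))
E
```

```text
scene [404.2 312.7] (389, 295, 32, 36) [0.7906 0.1844 0.161 ] [0.7168 0.1878 0.02  ]
scene [373.7 247.1] (361, 232, 27, 31) [0.668  0.0761 0.161 ] [0.5693 0.0575 0.02  ]
scene [430.6 239. ] (419, 227, 24, 25) [0.5899 0.1873 0.161 ] [0.4753 0.1912 0.02  ]
scene [583.4  95.1] (536, 49, 91, 93) [-0.228   0.5077  0.161 ] [-0.5083  0.5766  0.02  ]
scene [217.2  31.9] (206, 0, 23, 63) [-0.0928 -0.9061  0.161 ] [-0.3458 -1.1238  0.02  ]
scene [199.7  54.3] (181, 0, 37, 112) [ 0.101 -0.849  0.161] [-0.1126 -1.0551  0.02  ]
scene [177.   59.9] (152, 0, 49, 128) [ 0.1751 -0.8997  0.161 ] [-0.0236 -1.1162  0.02  ]
scene [158.2  65.3] (127, 0, 61, 141) [ 0.2382 -0.9361  0.161 ] [ 0.0523 -1.16    0.02  ]
side [259.7 208.4] (244, 192, 32, 34) [ 0.4668 -0.0744  0.161 ] [0.5746 0.0626 0.02  ]
side [266.9 161.6] (253, 148, 28, 28) [0.5814 0.0267 0.161 ] [0.721  0.1917 0.02  ]
side [220.2 135. ] (209, 124, 24, 23) [0.5892 0.189  0.161 ] [0.7309 0.3992 0.02  ]
```

View pics/crop1.png

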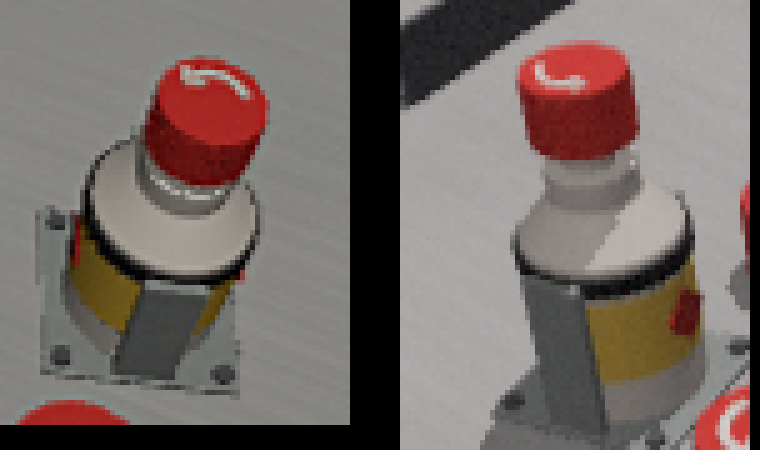

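```bash
python3 -m crank '[[1,[0.04,-0.013,0],0],[1,[0.08,-0.026,0],0],[1,[0.12,-0.039,0],0],[1,[0.16,-0.052,0],0],[1,[0.18,-0.058,0],0],[1,[0.188,-0.0602,0],0],[1,[0.188,-0.0602,0],0],[1,[0.188,-0.0602,0],0]]'; python3 - <<'E'
from h import *
s=arm.state();print(s['eef_pos'],s['orientation'],s['joint_pos'])
for n in("wrist","side"): 
    s=arm.state();im=arm.grab_frame(n);cv2.imwrite(f"pics/{n}1.png",im)
    if n=="wrist":
        C=cam(n,s);f=im.astype(int); m=((f[...,2]>70)&(f[...,2]>2.2*f[...,1])&(f[...,2]>2.2*f[...,0])).astype(np.uint8)
        cs,_=cv2.findContours(m,0,1)
        for c in cs:
            if cv2.contourArea(c)<300: continue
            M=cv2.moments(cv2.convexHull(c));p=(M['m10']/M['m00'],M['m01']/M['m00']);print(np.round(p,1),cv2.boundingRect(c),plane(C,p,.161))
E
```

```text
t: 0.95
eef_pos: [0.5902, 0.1862, 0.404]
orientation: [-179.9, 0.1, 89.9]
ft_force: [0.0, -0.4, -0.3]
grip_width: 0.0938
[0.59018607 0.18621363 0.40395048] [-1.79934526e+02  8.74785525e-02  8.98787960e+01] [-21.53939006  33.42889878   2.29023641  92.2455905   -1.47656207
  54.44676144 -18.88832599]
[306.7 239.4] (273, 180, 71, 121) [0.58396727 0.16399531 0.161     ]
[416.1 178.6] (383, 149, 67, 61) [0.67074281 0.21610545 0.161     ]
```

View pics/wrist1.png

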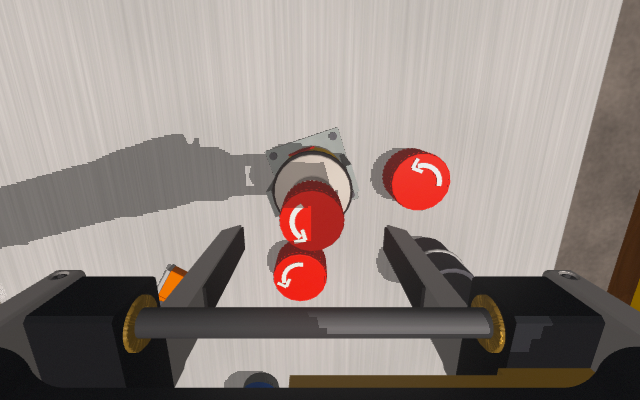

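View pics/side1.png

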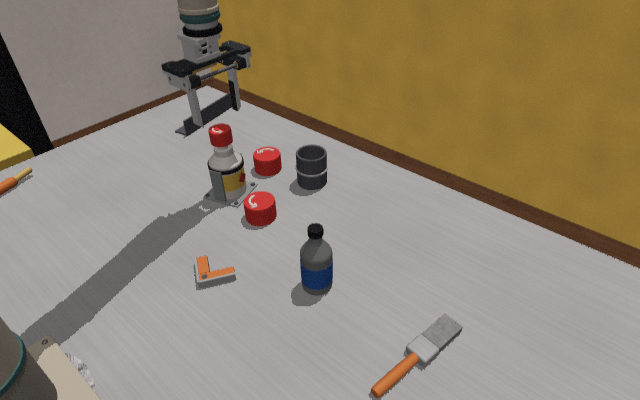

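```bash
python3 - <<'E'
from h import *
s=arm.state();C=cam("wrist",s);print(plane(C,(311.7,220.5),.178),plane(C,(279,220),.178),plane(C,(344.5,220),.178))
for y in (250,251,252): print(plane(C,(312,y),.178))
E
```

```text
[0.58851969 0.18705241 0.178     ] [0.56364744 0.18750998 0.178     ] [0.61345851 0.18740547 0.178     ]
[0.58863845 0.16237855 0.178     ]
[0.58863461 0.16151524 0.178     ]
[0.58863077 0.16065011 0.178     ]
```

The wrist view shows the cap's top disc centred near (312,220), which puts it at about (0.589, 0.187). That agrees with the other two cameras within 1 mm. Descending.

```bash
python3 -m crank '[[1,[0.001,-0.001,0.015],0],[1,[0.001,-0.001,0.03],0],[1,[0.001,-0.001,0.045],0],[1,[0.001,-0.001,0.057],0],[1,[0.001,-0.001,0.062],0],[1,[0.001,-0.001,0.062],0],[1,[0.001,-0.001,0.062],0]]'; python3 -m crank '[[0.4,[0,0,0],0],[0.4,[0,0,0],0],[0.4,[0,0,0],0],[0.4,[0,0,0],0],[0.4,[0,0,0],0],[0.4,[0,0,0],0],[0.4,[0,0,0],0],[0.4,[0,0,0],0]]'; python3 - <<'E'
from h import *
cv2.imwrite("pics/w2.png",arm.grab_frame("wrist"));cv2.imwrite("pics/s2.png",cv2.resize(arm.grab_frame("side")[60:220,140:340],None,fx=3.5,fy=3.5))
E
```

```text
t: 1.75
eef_pos: [0.5896, 0.1865, 0.3425]
orientation: [-180.0, 0.1, 89.8]
ft_force: [-0.8, -0.3, 0.8]
grip_width: 0.094
t: 2.55
eef_pos: [0.5889, 0.1866, 0.3424]
orientation: [-179.9, 0.1, 89.8]
ft_force: [-3.9, 0.4, 2.7]
grip_width: 0.0494
```

View pics/s2.png

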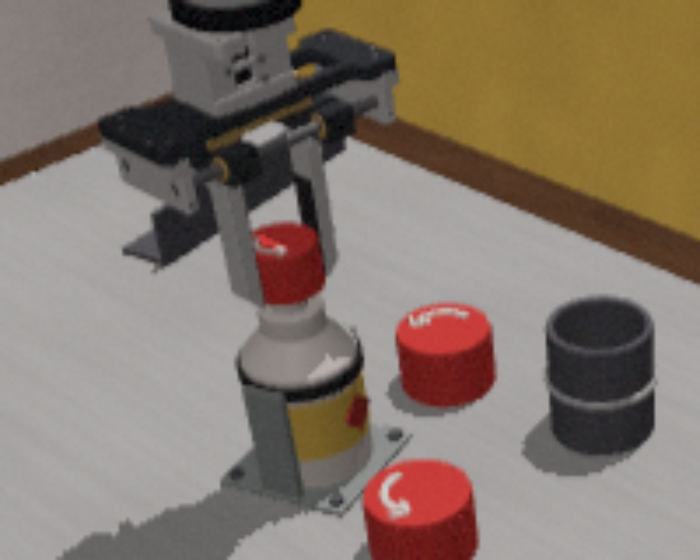

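View pics/w2.png

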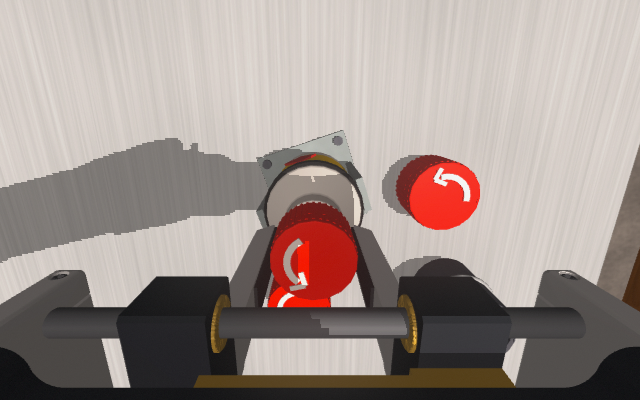

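The pads hold the cap at a width of 49.4 mm. Pressing now, in small steps.

```bash
python3 -m crank '[[0.2,[0,0,0.001],0],[0.2,[0,0,0.002],0],[0.2,[0,0,0.003],0],[0.2,[0,0,0.004],0],[0.2,[0,0,0.005],0],[0.2,[0,0,0.006],0],[0.2,[0,0,0.006],0],[0.2,[0,0,0.006],0]]'; python3 - <<'E'
from h import *
s=arm.state();print(s['eef_pos'],s['ft_force'],s['moment'])
E
```

```text
t: 3.45
eef_pos: [0.5889, 0.1866, 0.3374]
orientation: [-179.9, 0.1, 89.8]
ft_force: [-5.4, -0.7, 8.5]
grip_width: 0.0497
[0.58887926 0.18658018 0.33739441] [-5.36261203 -0.67910279  8.54856104] [-0.18939143  1.11369105 -0.02449942]
```

```bash
python3 -m crank '[[0.2,[0,0,0.001],0],[0.2,[0,0,0.002],0],[0.2,[0,0,0.0025],0],[0.2,[0,0,0.0025],0],[0.2,[0,0,0.0025],0]]'; python3 - <<'E'
from h import *
cv2.imwrite("pics/w3.png",arm.grab_frame("wrist"));im=arm.grab_frame("side");cv2.imwrite("pics/side3.png",im);cv2.imwrite("pics/s3.png",cv2.resize(im[60:220,140:340],None,fx=3.5,fy=3.5))
s=arm.state();print(s['eef_pos'],s['ft_force'],s['moment'])
E
```

```text
t: 3.95
eef_pos: [0.5888, 0.1865, 0.3362]
orientation: [-179.9, 0.1, 89.8]
ft_force: [-5.9, -1.0, 10.8]
grip_width: 0.0494
[0.58881431 0.18651469 0.33616831] [-5.88262361 -1.33463348 11.26945898] [-0.19390219  1.21469128  0.03594294]
```

View pics/s3.png

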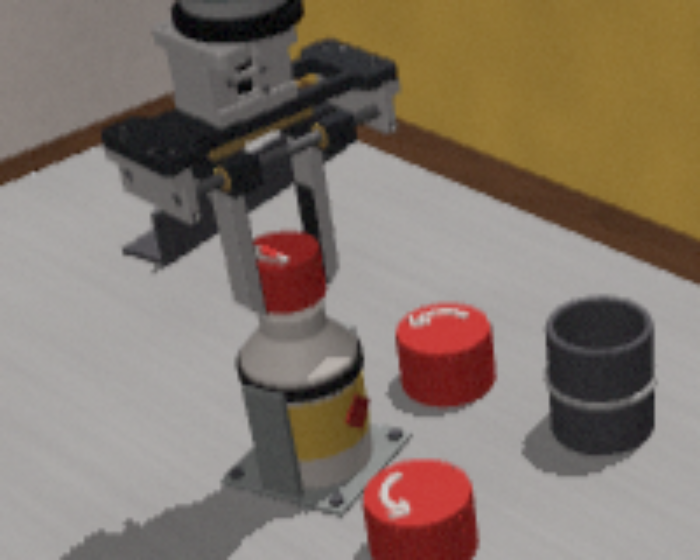

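View pics/w3.png

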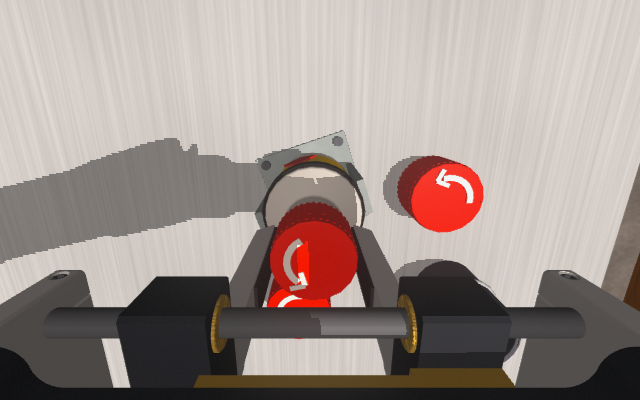

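The cap went down with the fingers by about 6 mm at 11 N, with no slip visible. Twisting anticlockwise while pressed.

```bash
python3 -m crank '[[0.2,[0,0,0.0015],-4],[0.2,[0,0,0.0015],-11],[0.2,[0,0,0.0015],-18],[0.2,[0,0,0.0015],-25],[0.2,[0,0,0.0015],-32],[0.2,[0,0,0.0015],-39],[0.2,[0,0,0.0015],-46],[0.2,[0,0,0.0015],-53],[0.2,[0,0,0.0015],-60],[0.2,[0,0,0.0015],-67],[0.2,[0,0,0.0015],-73],[0.2,[0,0,0.0015],-75]]'; python3 - <<'E'
from h import *
s=arm.state();print(s['eef_pos'],s['orientation'],s['ft_force'],s['moment'],s['joint_pos'][6])
cv2.imwrite("pics/w4.png",arm.grab_frame("wrist"));im=arm.grab_frame("side");cv2.imwrite("pics/s4.png",cv2.resize(im[60:220,140:340],None,fx=3.5,fy=3.5))
E
```

```text
t: 5.25
eef_pos: [0.5907, 0.1874, 0.3369]
orientation: [179.8, 0.3, 164.9]
ft_force: [0.1, 1.1, 9.2]
grip_width: 0.0493
[0.59065574 0.18737957 0.33686364] [179.76483062   0.26369843 164.93937118] [0.1333203  1.13140001 9.24763842] [ 0.20305373  0.07727176 -0.0277424 ] 40.24088907840409
```

View pics/s4.png

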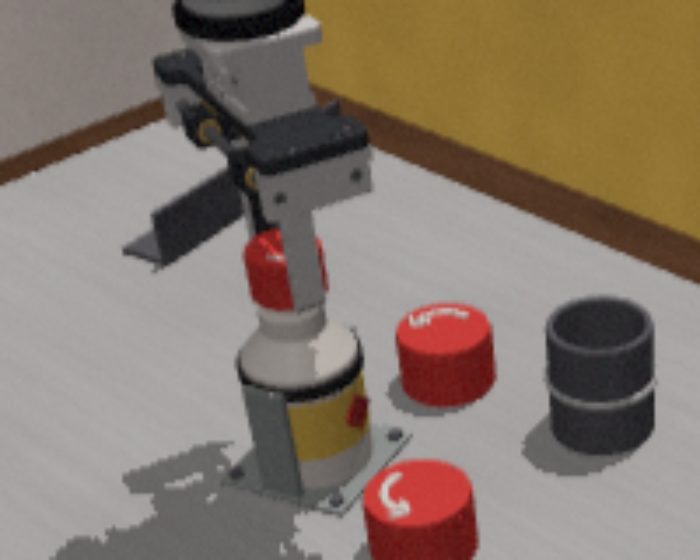

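View pics/w4.png

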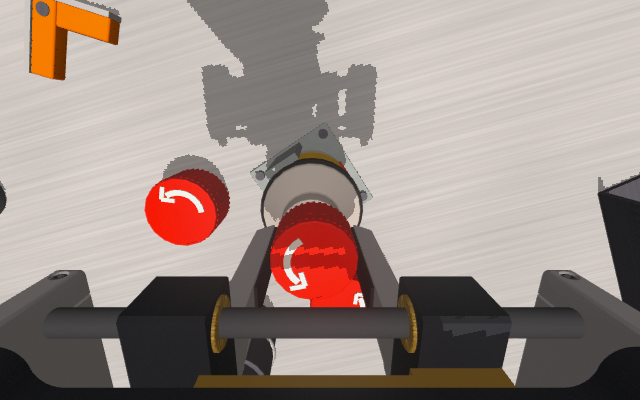

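In the wrist view the arrow at (293,262) hasn't moved relative to the gripper, so the cap turned the full 75° with it. Lifting straight up.

```bash
python3 -m crank '[[0.2,[0,0,-0.002],0],[0.2,[0,0,-0.005],0],[0.2,[0,0,-0.008],0],[0.2,[0,0,-0.011],0],[0.2,[0,0,-0.014],0],[0.2,[0,0,-0.014],0]]'; python3 - <<'E'
from h import *
s=arm.state();print(s['eef_pos'],s['orientation'],s['ft_force'],s['moment'])
im=arm.grab_frame("side");cv2.imwrite("pics/s5.png",cv2.resize(im[60:220,140:340],None,fx=3.5,fy=3.5))
E
```

```text
t: 5.95
eef_pos: [0.5907, 0.1872, 0.3509]
orientation: [179.8, 0.3, 164.8]
ft_force: [-1.0, -0.2, 1.2]
grip_width: 0.0493
[0.5907461  0.18719902 0.35093065] [179.76663629   0.28029519 164.80572252] [-1.0229829  -0.19882518  1.16150365] [-0.02961121  0.33302571 -0.03456405]
```

View pics/s5.png

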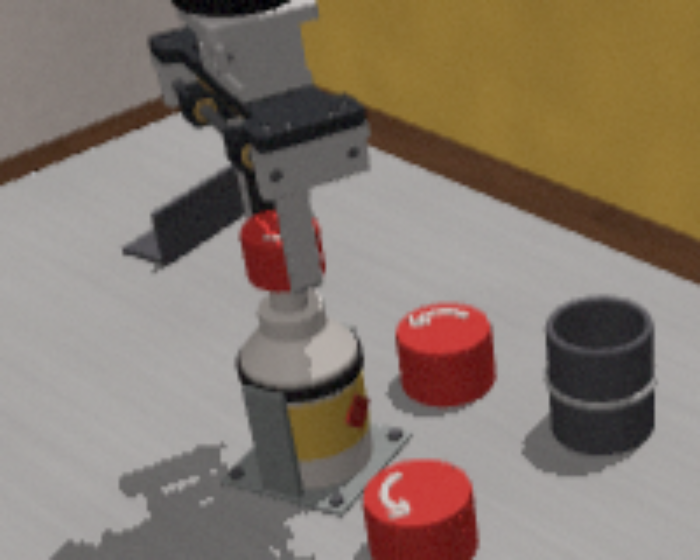

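The cap is free and rises with no resistance. Continuing up.

```bash
python3 -m crank '[[0.2,[0,0,-0.008],0],[0.2,[0,0,-0.017],0],[0.2,[0,0,-0.026],0],[0.2,[0,0,-0.035],0],[0.2,[0,0,-0.044],0],[0.2,[0,0,-0.053],0],[0.2,[0,0,-0.061],0],[0.2,[0,0,-0.067],0],[0.2,[0,0,-0.07],0],[0.2,[0,0,-0.071],0],[0.2,[0,0,-0.071],0],[0.2,[0,0,-0.071],0]]'; python3 -m crank '[[0.2,[0,0,0],0],[0.2,[0,0,0],0],[0.2,[0,0,0],0],[0.2,[0,0,0],0]]'; python3 - <<'E'
from h import *
s=arm.state();print(s['eef_pos'],s['orientation'],s['ft_force'],s['joint_vel'])
Cs=[];ps=[]
for n in("scene","side"):
    im=arm.grab_frame(n);cv2.imwrite(f"pics/{n}6.png",im)
cv2.imwrite("pics/s6.png",cv2.resize(im[40:220,140:340],None,fx=3.3,fy=3.3))
E
```

```text
t: 7.2
eef_pos: [0.5903, 0.1869, 0.4215]
orientation: [179.8, 0.2, 164.8]
ft_force: [0.1, -0.4, 0.2]
grip_width: 0.0494
t: 7.6
eef_pos: [0.5902, 0.187, 0.4214]
orientation: [179.8, 0.2, 164.8]
ft_force: [-1.0, 0.3, -1.9]
grip_width: 0.0495
[0.59021598 0.18696662 0.42141689] [179.79401981   0.238923   164.80885098] [-0.9870122   0.3492697  -1.93192092] [-0.0417294  -0.01533301 -0.03657642 -0.08711016 -0.11926031 -0.00325281
  0.01266256]
```

View pics/s6.png

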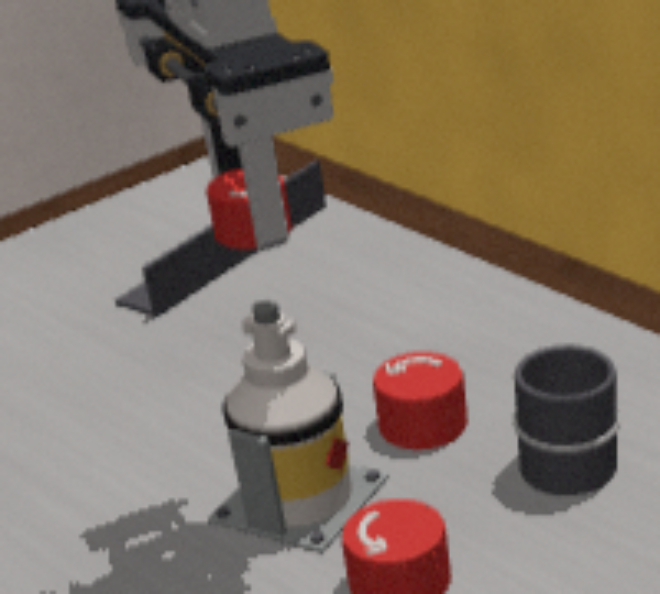

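View pics/scene6.png

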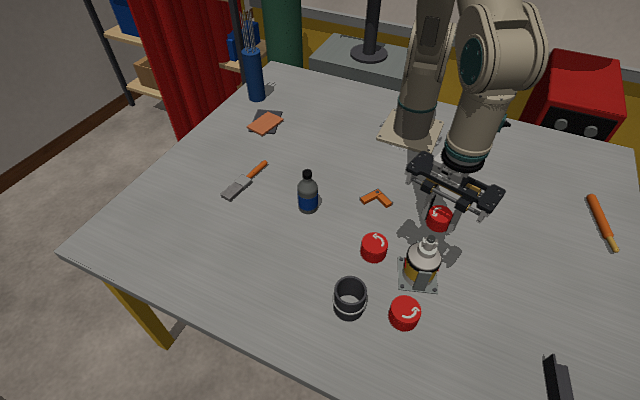

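The cap is held upright about 8 cm above its locked height, the neck and plunger are exposed, and the other items are where they started. Handing in.

```bash
python3 -c "
from plant import arm
print(arm.finish_job())"
```

```text
the job is handed in; nothing more can be done
None
```

The weld-cleaner bottle is open, and the arm is still holding its cap above it. I handed the job in about 8 s into the 40 s allowed; no verdict is reported.

- **Finding the cap:** the scene, side and wrist cameras put it at about (0.589, 0.187, 0.161) m, agreeing to within about 2 mm. It is the smallest of the three red caps. The other two lie on the bench.
- **Press and twist:** I gripped the cap and pressed it down about 6 mm at about 11 N. I then turned it 75° anticlockwise while pressed. The arrow did not move relative to the gripper, so the cap turned the full amount.
- **Lift:** the cap came off with no resistance and was raised straight up.

My last checks before handing in:

- **Cap position:** its centre is at about 0.24 m by tool travel, roughly 80 mm above its locked height. That is within about 2 mm of the bottle's axis.
- **Hold:** the cap is upright and still, and the finger opening is 49.5 mm, so it is still gripped.
- **Clearance:** the side picture shows a clear gap between the cap and the bottle.
- **Other items:** the spray bottle, pipe piece, magnet and brush look unmoved in the scene picture.

No check failed. My first cap position, from a tight colour mask, disagreed between cameras by about 1 cm, and loosening the mask fixed it.

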